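# Start a blank read on the microplate reader

### The arm

A 6-joint arm with a two-finger parallel gripper is mounted at the origin on the work surface. World frame = base frame: x ahead of the robot, y to its left, z up, the work surface at z = 0. Lengths are in mm, angles in rad, forces in N, time in s.
With the tool pointing down it reaches from about 275 to 750 mm from the base axis. Payload 10.2 kg.
Tool frame: the origin (TCP) lies midway between the tips of the shut fingers; the grasp point (between the pads) lies grip_depth behind it (grip_depth is the distance from the TCP to the grasp point, in mm); z points along the fingers, y is the line along which they close (so a half turn about z gives the same grasp; the last joint's range is limited). The gripper opens to 85 mm and grips with 20 to 120 N. Pads are 22 mm wide; open, the fingers measure 114 mm over their backs; the gripper's body (76 mm by 85 mm) begins 54 mm behind the grasp point. The pads swing forward as they close: fully open they stand 13 mm farther back than shut.
Start: joints at [0.975, 0.313, 1.498, -0, 1.331, -0.223], TCP at [191.231, 488.94, 231.294] pointing down, gripper open.
Joint ranges: [-2.94, 2.94], [-0.97, 2.17], [0.19, 2.56], [-1.23, 4.37], [0.02, 3.11], [-2.88, 2.88]. Speed limits (rad/s): [2.39, 2.39, 3.01, 3.14, 3.14, 3.14].

### API

Orientations are given as a unit quaternion [w, x, y, z].
In Python, from rig import * gives the robot as it stands.
- The arm moves only by the tool servo_tool, never from a script. Its argument "commands" is a list of rows, each a list of 3 entries, a list of its own where there are three numbers: the gripper command: -1 is fully open, 1 is shut, values between are in proportion, then the shift along the tool's x, y, z in m, then the turn, a rotation vector about the tool's x, y, z in units of 6 degrees (1.0 is 6 degrees). In form: [[grip, [dx, dy, dz], [ax, ay, az]], ...]. A call has 1 to 10 rows; each row shifts and turns the commanded pose from where the row before left it, along the tool's axes as they then stand; what a row does not reach is not made up. A row lasts 1/12 s, in which the tool goes at most 41.7 mm and 7.16 degrees, less where a joint would pass 70% of its speed; a pose out of reach is approached as far as the arm can. A call is refused whole if a number of a shift passes 0.0417 or a number of a turn 1, either way. A call with a gripper value outside its range is refused whole. The fingers move at their own pace and stop on an object; "squeeze" is the grip in N (left out, the last holds). Time passes only in rows, so rows that do not move let the fingers close. It gives the time, the measured TCP pose, the force, the opening and the grip force at its end, in the units of the state.
- sense(): the state, without advancing time (a new reading comes with each control period).
- capture(name): name is "side" or "top"; returns a dict with "pixels" (400x640x3 uint8, red, green, blue), "z_map" (400x640 float32, mm along the optical axis (not along the pixel's ray), 0 where there is no reading), "fx", "fy", "cx", "cy" (pixels), "rvec" (rotation vector, rad) and "tvec" (3), from world to camera coordinates, as OpenCV has them. Camera axes: x right, y down, z forward; pixel columns grow to the right and rows downward; lengths in mm; the calibration is good to about 2 mm. A picture is of the moment at which its call begins.
- finish_job(): hands the job in; it is judged then, once.
The state is a dict: "time_s": time; "joints": joint angles; "dq": joint speeds; "tau": joint torques, N m; "eef_pos": TCP position; "ee_rot": TCP orientation; "force": force on the tool from outside, world axes, zero at the start; "wrist_torque": the same for the moment, N m; "grip_width": opening from 0.0 (shut) to 1.0 (fully open); "grip_force": force on a finger pad.
Only numpy, scipy, OpenCV 4.12 (cv2) and the standard library are available. Lean on these libraries where they do the work, as an engineer would, in place of code of your own. Each camera call takes 0.05 s, during which the arm holds its last target. There are 200 camera calls.

### The job

Get the microplate reader going on the empty plate that already lies in its carrier: switch the reader on by pressing down the raised rear half of the power rocker on its top, then gently push the carrier by its pull tab all the way in, and then press the long start key right down. Only press and push with the fingertips: leave the plate lying in its nest, leave the two square menu keys alone, lift nothing and do not disturb the other things on the bench.

Things in the scene. Friction and masses are not known exactly. Their poses are not given: they have to be found in the camera images.
- reader: silver box-shaped microplate reader, 360 x 360 x 185 mm high, fixed. Origin: centre of its underside; own -x out of its front (slotted for the carrier), +y to the operator's left, z up. A dark deck (186 mm above the bench) lies along the front edge of its top; in a row at own x = -130 mm, from the left: power rocker (y = +100 mm), two square menu keys, long start key (y = -75 mm)
- power (a joint): power rocker on the deck, 34 x 22 mm, front half and rear half, pivot across at own x = -130 mm, y = +100 mm of the reader. Starts at 0 rad = off: front half level, end of the rear half raised 11 mm above the deck. 0.42 rad = on: rear half level, 4 mm above the deck. Stiff pivot: stays where it is left; moving it takes about 3 N at the raised end
- power_on_end (a point): where to press the rocker: centre of the outer (rear) edge of its rear half, at the height that edge has when on (4 mm above the deck, 190 mm above the bench); in the off position the edge is about 7 mm higher. Axes as the reader's
- carrier (a joint): plate carrier, a dark tray that slides straight into the reader's slot along the reader's +x: 0 m = fully out, 0.1 m = home, the front bezel against the reader's front face. It slides with 2 to 3 N of friction, stays where it is left; it starts fully out
- carrier_tab (a point): centre of the front end face of the carrier's pull tab, the place to push: upright, 50 mm wide, 22 mm high (40 to 62 mm above the bench), looks along the reader's -x. The tab stands 28 mm out of the bezel (184 mm wide, top edge 80 mm above the bench). When home the end face is still 36 mm ahead of the reader's front. Axes as the reader's
- carrier_nest (a point): centre of the floor of the carrier's plate nest, 44 mm above the bench; moves with the carrier. Axes as the reader's
- start_key (a joint): long start key at the operator's right end of the row, 44 mm (across) x 22 mm, with a bar mark: 0 m = up, 0.004 m = right down; springs back, about 4.5 N at the bottom
- start_key_top (a point): centre of the top face of the start key, 6 mm above the deck when up; moves with the key
- menu_key_a (a joint): square menu key, 18 x 18 mm, with an arrow mark, at own y = +30 mm of the reader, standing 6 mm above the deck; 0 m = up, 0.004 m = down. Not to be pressed
- menu_key_b (a joint): the other square menu key, likewise, at own y = -10 mm. Not to be pressed
- plate: white 96-well plate, 128 x 85.5 x 14.4 mm, loose in the carrier's nest with 2 mm of play; origin: centre of its underside, z up, long side along y
- plate_lid: clear plate lid lying on the bench to the right of the carrier, 128 x 85.5 x 8 mm; origin: centre of its underside
- jar: small jar standing on the bench to the left of the carrier, 36 mm across, 58 mm high; origin: centre of its underside
- timer: white bench timer lying on top of the reader behind the deck, 62 x 66 x 18 mm; origin: centre of its underside
- tip_box: grey pipette tip box with a clear top, 82 x 122 x 60 mm, on the bench to the right; origin: centre of its underside
- trough: white open reagent trough, 85 x 128 x 32 mm, on the bench to the right; origin: centre of its underside
- spare_plates: two stacked 96-well plates, 85.5 x 128 x 29 mm, on the bench to the right; origin: centre of its underside
- marker: marker pen lying on the bench to the right, 135 mm long, 14 mm thick; origin: under its middle, on the bench
Mind the look-alikes: they are no part of the job. What is shaped like the plate but orange or turquoise is not meant.

How it is judged (in metres and radians):
On the way, in this order (a step that is already met when the one before it is completed fails the run):
1. the power rocker is pressed over to on with the fingers (value of joint power above 0.3 rad and contact force between the fingers and reader above 0.5 N), for 0.1 s.
2. the carrier is pushed all the way in with the fingers (all of step 1 and value of joint carrier above 0.096 m), for 0.1 s.
3. the start key is pressed right down with the fingers, the reader on and the carrier home (all of step 2 and value of joint start_key above 0.003 m), for 0.1 s.
At the end, for the whole second after the job is handed in: the rocker is on (over 0.3 rad), the carrier is home (within 4 mm), the plate lies level in its nest (within 6 mm of the nest's centre), all keys are up again, and no bystander has moved more than 20 mm (value of joint power above 0.3 rad and value of joint carrier above 0.096 m and value of joint each of start_key, menu_key_a, menu_key_b below 0.001 m and distance between plate and carrier_nest below 0.006 m and angle between plate's own z axis and vertical below 0.1 rad and distance of each of plate_lid, jar, timer, tip_box, trough, spare_plates, marker from where it was at the start of the episode below 0.02 m); the robot touches nothing.
It fails at once if the start key is pressed before the reader is on and the carrier is home (value of joint start_key above 0.002 m and not (value of joint power above 0.3 rad and value of joint carrier above 0.096 m)).
It fails at once if a menu key is pressed (over 2 mm) (value of joint any of menu_key_a, menu_key_b above 0.002 m).
It fails at once if the carrier is slammed (over 0.35 m/s) (velocity of joint carrier above 0.35 m/s).
It fails at once if the plate is lifted, tipped or knocked out of its nest (not (distance between plate and carrier_nest below 0.01 m and angle between plate's own z axis and vertical below 0.2 rad)).
It fails at once if a bystander is moved more than 20 mm or tipped over (distance of any of plate_lid, jar, timer, tip_box, trough, spare_plates, marker from where it was at the start of the episode above 0.02 m or angle between jar's own z axis and vertical above 0.5 rad).
It also fails if it takes over 51 s, if anything falls off the work surface, if the arm or the gripper's body presses on something with over 40 N, if the wrist force passes 120 N, or if a joint passes its speed limit or range.

## Working session

There is one attempt and no reset: what is moved stays moved. The work goes in short steps, Python scripts to look and compute and a tool call to move; the robot and the scene stay as the last step left them, time stands still between calls to the robot, and variables do not carry over. Pictures are saved under pics/ and viewed, at most 10 in all, crops included, and the job is handed in when it is done.

Besides the shell and the picture viewer there is one more tool, called after "Call:" by a JSON object that holds its "fn" and its "kwargs", one argument or row to a line. servo_tool: Moves the arm, as the interface text tells. Its arguments: {"type":"object","properties":{"commands":{"type":"array"},"squeeze":{"type":"number"}},"required":["commands"]}

```bash
mkdir -p pics
cat > h.py <<'E'
from rig import *
import numpy as np, cv2
def w(c,u,v,z=None):
    R=cv2.Rodrigues(np.array(c["rvec"],float))[0]; t=np.array(c["tvec"],float).ravel()
    ray=R.T@np.array([(u-c["cx"])/c["fx"],(v-c["cy"])/c["fy"],1.0]); o=-R.T@t
    if z is None: return o+ray*c["z_map"][int(v),int(u)]
    return o+ray*(z-o[2])/ray[2]
def px(c,p):
    K=np.array([[c["fx"],0,c["cx"]],[0,c["fy"],c["cy"]],[0,0,1.]])
    return cv2.projectPoints(np.array([p],float),np.array(c["rvec"],float),np.array(c["tvec"],float),K,None)[0].ravel()
E
python3 - <<'E'
from h import *
for n in("top","side"):
    c=capture(n); cv2.imwrite(f"pics/{n}0.png",c["pixels"][:,:,::-1]); np.savez(f"{n}0.npz",**c)
print(sense())
E
```

```text
{'time_s': 0.1, 'joints': array([ 9.74590473e-01,  3.13437970e-01,  1.49834724e+00,  1.00015427e-05,
        1.33098321e+00, -2.23388184e-01]), 'dq': array([ 0.00040773, -0.00229075, -0.00218518, -0.00114381,  0.00100836,
        0.0005668 ]), 'tau': array([ 2.40619469e-03, -4.12894177e+01, -2.60142213e+01, -1.98061603e-04,
        3.06330032e-03,  2.86649552e-06]), 'eef_pos': array([191.10383148, 488.74825078, 230.77504389]), 'ee_rot': array([-2.38681557e-04,  1.85332283e-01,  9.82675734e-01, -5.37273411e-04]), 'force': array([-0.0579785 ,  0.13042533, -0.48017427]), 'wrist_torque': array([ 0.02192333,  0.01137173, -0.02994633]), 'grip_force': 0.0, 'grip_width': 0.9986207786281405}
```

View pics/top0.png

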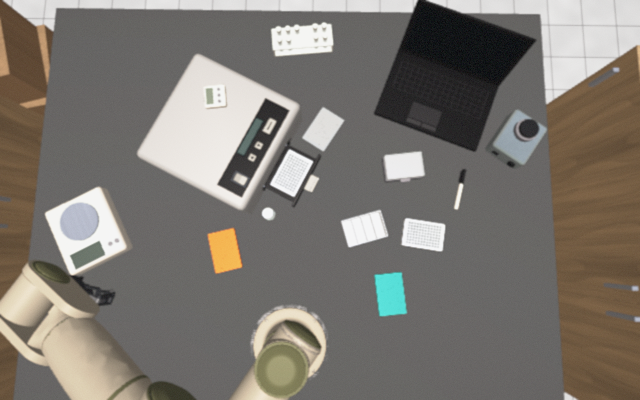

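View pics/side0.png

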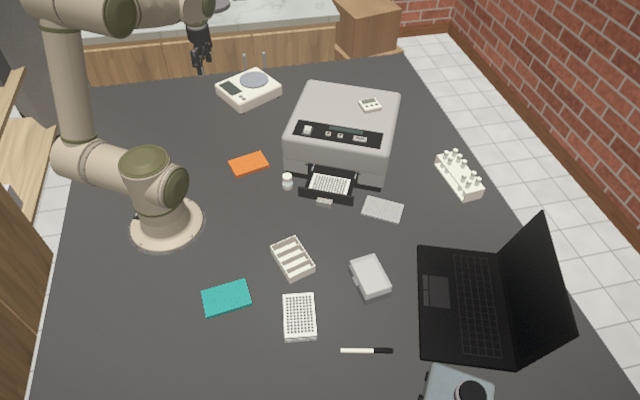

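The top view shows the reader with its rocker at about (241,179), menu keys at about (252,157) and (259,145), and the start key at about (268,126). The tab is at (312,183), the jar at (268,213) and the lid at (323,129). In the side view the rocker is at (307,130), the start key at (360,139) and the tab at (324,202). Rocker look-alikes are the menu keys and the timer at (214,96). Plate look-alikes are the orange (225,250), turquoise (390,294) and spare plates (424,235). I'll check in one close crop.

Run:
```python
from h import *
c=np.load("top0.npz")
im=c["pixels"][80:220,190:340,::-1]
cv2.imwrite("pics/crop1.png",cv2.resize(im,None,fx=4,fy=4,interpolation=cv2.INTER_CUBIC))
s=np.load("side0.npz"); im=s["pixels"][70:220,270:420,::-1]
cv2.imwrite("pics/crop2.png",cv2.resize(im,None,fx=4,fy=4,interpolation=cv2.INTER_CUBIC))
for u,v in[(241,179),(268,126),(312,183),(200,150)]: print(w(c,u,v))
```

```text
[490.00067876 134.78457194 191.19895429]
[645.12266328  62.91949185 194.52655211]
[504.52964506 -62.89782996  52.12975514]
[573.66146539 257.19489004 185.93182979]
```

View pics/crop1.png

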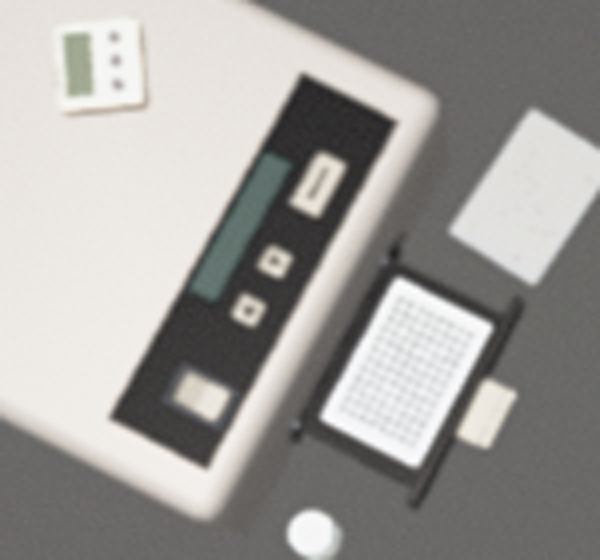

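View pics/crop2.png

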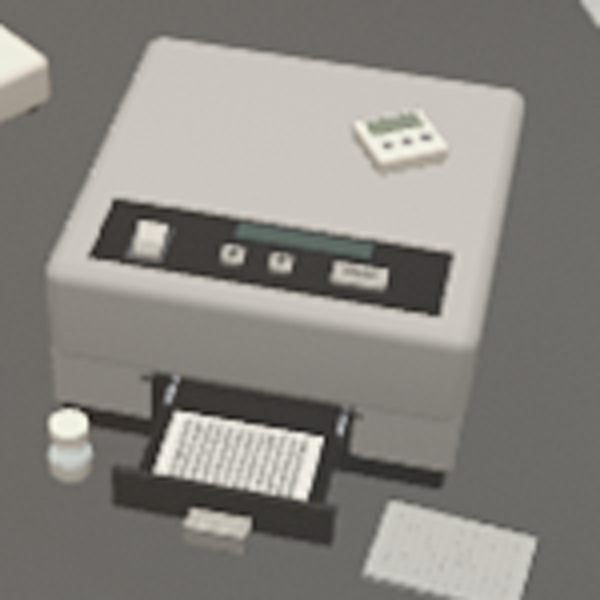

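The crops confirm the layout. The rocker is leftmost, at crop1 (200,394) and crop2 (150,240). Then come two square keys at (248,310) and (275,262), and the long bar key at (318,184). The tab is at (487,413). The rear of the reader is up and to the left.

```bash
cat > fit.py <<'E'
from h import *
from scipy.optimize import least_squares
T=np.load("top0.npz");S=np.load("side0.npz")
f=lambda u,o:((u[0]+.5)/4-.5+o[0],(u[1]+.5)/4-.5+o[1])
L={"s":(-130,-75,192),"a":(-130,30,192),"b":(-130,-10,192)}
obs=[(T,"s",f((318,184),(190,80))),(T,"a",f((248,310),(190,80))),(T,"b",f((275,262),(190,80))),
(S,"s",f((360,273),(270,70))),(S,"a",f((232,252),(270,70))),(S,"b",f((281,261),(270,70)))]
def W(p,l): c,s=np.cos(p[2]),np.sin(p[2]); return np.array([p[0]+c*l[0]-s*l[1],p[1]+s*l[0]+c*l[1],l[2]])
if __name__=="__main__":
    r=least_squares(lambda p:np.concatenate([px(c,W(p,L[k]))-o for c,k,o in obs]),[650,180,np.arctan2(100,70)])
    p=r.x; print(p,r.fun.round(2)); np.save("p.npy",p)
    for n,l in dict(rocker=(-130,100,190),on_end=(-113,100,190),start=(-130,-75,192),tabout=(-316,0,51),tabtop=(-316,0,62)).items():
        print(n,W(p,l).round(1),px(T,W(p,l)).round(1),px(S,W(p,l)).round(1))
    q=W(p,(-316,0,62)); print("tab edge crop1 expected",[((px(T,W(p,(-316,y,62)))-[190,80])*4).round() for y in(-25,25)])
    print("front corners crop1",[((px(T,W(p,(-180,y,185)))-[190,80])*4).round() for y in(-180,180)])
    for n,(c,u,v) in dict(jar=(T,268,213),lid=(T,323,129),timer=(T,215,97)).items(): print(n,w(c,u,v).round())
E
python3 fit.py
```

```text
[638.51606726 210.40191345   1.1078425 ] [-0.18 -0.17 -0.18 -0.02 -0.22 -0.16 -0.14  0.46  0.07  0.47 -0.14  0.21]
rocker [491.  138.7 190. ] [239.7 178.7] [306.9 130.1]
on_end [498.6 154.  190. ] [234.5 176. ] [308.1 127. ]
start [647.6  60.6 192. ] [268.9 125.5] [359.5 138.3]
tabout [497.4 -72.3  51. ] [314.9 185.3] [322.9 205. ]
tabtop [497.4 -72.3  62. ] [314.9 184.8] [323.  202.7]
tab edge crop1 expected [array([514., 391.]), array([485., 447.])]
front corners crop1 [array([446.,  92.]), array([207., 528.])]
jar [407.  73.  58.]
lid [695. -95.   9.]
timer [727. 218. 202.]
```

```bash
cat > st.py <<'E'
from h import *
from scipy.spatial.transform import Rotation as Ro
p=np.load("p.npy"); s=sense(); e=s["eef_pos"]; c,n=np.cos(p[2]),np.sin(p[2]); d=e[:2]-p[:2]
q=s["ee_rot"]; M=Ro.from_quat([q[1],q[2],q[3],q[0]]).as_matrix()
Rz=np.array([[c,n,0],[-n,c,0],[0,0,1]])
print("t",s["time_s"],"reader xyz",np.round([c*d[0]+n*d[1],-n*d[0]+c*d[1],e[2]],1),"F",s["force"].round(1),"gw",round(s["grip_width"],3));print((Rz@M).round(3))
E
python3 st.py
```

```text
t 0.1 reader xyz [ 49.2 524.6 230.8] F [-0.1  0.1 -0.5] gw 0.999
[[-0.09   0.996 -0.001]
 [ 0.996  0.09   0.   ]
 [ 0.    -0.001 -1.   ]]
```

Call:
{"fn": "servo_tool", "kwargs": {
  "commands": [
    [1,[0,0,0],[0,0,0.85]],
    [1,[-0.04,-0.0145,0],[0,0,0]],
    [1,[-0.04,-0.0145,0],[0,0,0]],
    [1,[-0.04,-0.0145,0],[0,0,0]],
    [1,[-0.04,-0.0145,0],[0,0,0]],
    [1,[-0.04,-0.0145,0],[0,0,0]],
    [1,[-0.04,-0.0145,0],[0,0,0]],
    [1,[-0.04,-0.0145,0],[0,0,0]],
    [1,[-0.04,-0.0145,0],[0,0,0]],
    [1,[0,0,0],[0,0,0]]
  ],
  "squeeze": 40
}}

```text
time_s: 0.93
eef_pos: [425.0, 243.0, 230.8]
ee_rot: [0.0, 0.232, 0.973, -0.001]
force: [0.5, 0.0, 0.1]
grip_width: -0.002
grip_force: 0.0
```

```bash
python3 st.py
```

```text
t 0.9333 reader xyz [-66.2 205.6 230.8] F [0.5 0.  0.1] gw -0.002
[[ 0.005  1.    -0.001]
 [ 1.    -0.005 -0.001]
 [-0.001 -0.001 -1.   ]]
```

Call:
{"fn": "servo_tool", "kwargs": {
  "commands": [
    [1,[-0.035,-0.0133,0],[0,0,0]],
    [1,[-0.035,-0.0133,0],[0,0,0]],
    [1,[-0.0355,-0.0133,-0.0],[0,0,0]],
    [1,[0,0,0.01],[0,0,0]],
    [1,[0,0,0.008],[0,0,0]],
    [1,[0,0,0],[0,0,0]]
  ]
}}

```text
time_s: 1.43
eef_pos: [496.6, 165.1, 211.2]
ee_rot: [-0.002, 0.229, 0.973, -0.001]
force: [-0.7, -0.3, -0.7]
grip_width: 0.0
grip_force: 0.0
```

```bash
python3 st.py
python3 - <<'E'
from h import *
o=[]
for n,(u,v) in dict(top=(200,140),side=(270,80)).items():
    c=capture(n); o.append(cv2.resize(c["pixels"][v:v+80,u:u+80,::-1],None,fx=5,fy=5,interpolation=cv2.INTER_CUBIC))
cv2.imwrite("pics/near.png",np.hstack(o))
E
```

```text
t 1.4333 reader xyz [-103.9  106.7  211.2] F [-0.7 -0.3 -0.7] gw 0.0
[[-0.001  1.    -0.002]
 [ 1.     0.001  0.004]
 [ 0.004 -0.002 -1.   ]]
```

View pics/near.png

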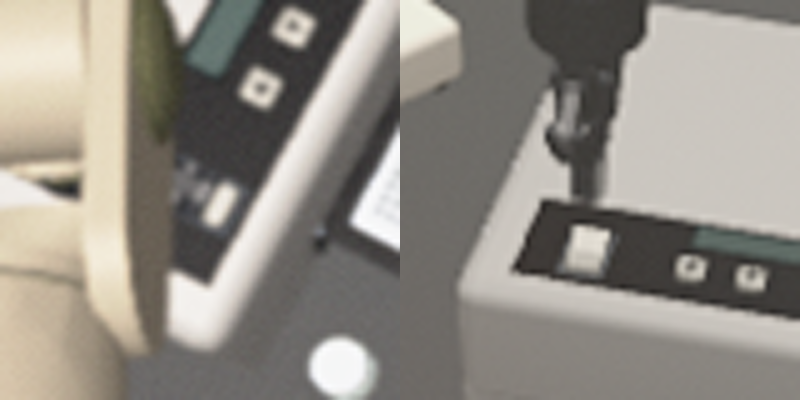

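The tip, at side crop (585,200), sits above and slightly behind the rocker's rear edge at (590,230). I'll shift a little and press.

Call:
{"fn": "servo_tool", "kwargs": {
  "commands": [
    [1,[-0.006,-0.006,0.006],[0,0,0]],
    [1,[0,0,0.006],[0,0,0]],
    [1,[0,0,0.003],[0,0,0]],
    [1,[0,0,0.002],[0,0,0]],
    [1,[0,0,0.002],[0,0,0]],
    [1,[0,0,0.002],[0,0,0]],
    [1,[0,0,0.001],[0,0,0]],
    [1,[0,0,0],[0,0,0]]
  ]
}}

```text
time_s: 2.2
eef_pos: [501.2, 157.9, 192.0]
ee_rot: [0.001, 0.229, 0.973, 0.001]
force: [2.2, 6.6, 4.0]
grip_width: 0.003
grip_force: 3.4
```

```bash
python3 st.py
```

```text
t 2.2 reader xyz [-108.3   99.4  192. ] F [2.2 6.6 4. ] gw 0.003
[[-0.001  1.     0.003]
 [ 1.     0.001 -0.002]
 [-0.002  0.003 -1.   ]]
```

The sideways 7 N suggests the tip is rubbing the rocker's end face. I'll lift, go 7 mm further forward and press again.

Call:
{"fn": "servo_tool", "kwargs": {
  "commands": [
    [1,[0,0.001,-0.008],[0,0,0]],
    [1,[0,0,-0.008],[0,0,0]],
    [1,[0,-0.008,0],[0,0,0]],
    [1,[0,0,0.006],[0,0,0]],
    [1,[0,0,0.004],[0,0,0]],
    [1,[0,0,0.002],[0,0,0]],
    [1,[0,0,0.002],[0,0,0]],
    [1,[0,0,0.002],[0,0,0]],
    [1,[0,0,0.001],[0,0,0]],
    [1,[0,0,0],[0,0,0]]
  ]
}}

```text
time_s: 3.03
eef_pos: [497.6, 150.7, 190.2]
ee_rot: [0.0, 0.229, 0.973, 0.0]
force: [0.8, 1.1, 1.6]
grip_width: 0.002
grip_force: 0.8
```

```bash
python3 st.py
```

```text
t 3.0333 reader xyz [-116.4   99.5  190.2] F [0.8 1.1 1.6] gw 0.002
[[-0.001  1.     0.   ]
 [ 1.     0.001 -0.   ]
 [-0.     0.    -1.   ]]
```

Call:
{"fn": "servo_tool", "kwargs": {
  "commands": [
    [1,[0,0,0.001],[0,0,0]],
    [1,[0,0,0.001],[0,0,0]],
    [1,[0,0,0],[0,0,0]],
    [1,[0,0,0],[0,0,0]]
  ]
}}

```text
time_s: 3.37
eef_pos: [497.6, 150.7, 189.9]
ee_rot: [0.001, 0.229, 0.973, 0.0]
force: [-4.2, 1.5, 14.3]
grip_width: 0.0
grip_force: 7.7
```

```bash
python3 st.py
```

```text
t 3.3667 reader xyz [-116.4   99.4  189.9] F [-4.2  1.5 14.3] gw 0.0
[[-0.001  1.     0.001]
 [ 1.     0.001 -0.002]
 [-0.002  0.001 -1.   ]]
```

The rocker is firmly down: 14 N at 190 mm. Now I'll lift and travel to a point ahead of the tab.

Call:
{"fn": "servo_tool", "kwargs": {
  "commands": [
    [1,[0,0,-0.02],[0,0,0]],
    [1,[0,0,-0.02],[0,0,0]],
    [1,[-0.0142,-0.0345,0],[0,0,0]],
    [1,[-0.0142,-0.0345,0],[0,0,0]],
    [1,[-0.0142,-0.0345,0],[0,0,0]],
    [1,[-0.0142,-0.0345,0],[0,0,0]],
    [1,[-0.0142,-0.0345,0],[0,0,0]],
    [1,[-0.0142,-0.0345,0],[0,0,0]],
    [1,[-0.0142,-0.0345,0],[0,0,0]],
    [1,[0,0,0],[0,0,0]]
  ]
}}

```text
time_s: 4.2
eef_pos: [478.0, -115.4, 227.7]
ee_rot: [-0.001, 0.232, 0.973, -0.001]
force: [0.2, 0.2, 0.5]
grip_width: 0.002
grip_force: 0.0
```

```bash
python3 st.py
python3 - <<'E'
from h import *
o=[]
for n,(u,v) in dict(top=(200,140),side=(280,90)).items():
    c=capture(n); o.append(cv2.resize(c["pixels"][v:v+80,u:u+80,::-1],None,fx=5,fy=5,interpolation=cv2.INTER_CUBIC))
cv2.imwrite("pics/near2.png",np.hstack(o))
E
```

```text
t 4.2 reader xyz [-363.2   -1.8  227.7] F [0.2 0.2 0.5] gw 0.002
[[ 0.004  1.    -0.002]
 [ 1.    -0.004  0.001]
 [ 0.001 -0.002 -1.   ]]
```

View pics/near2.png

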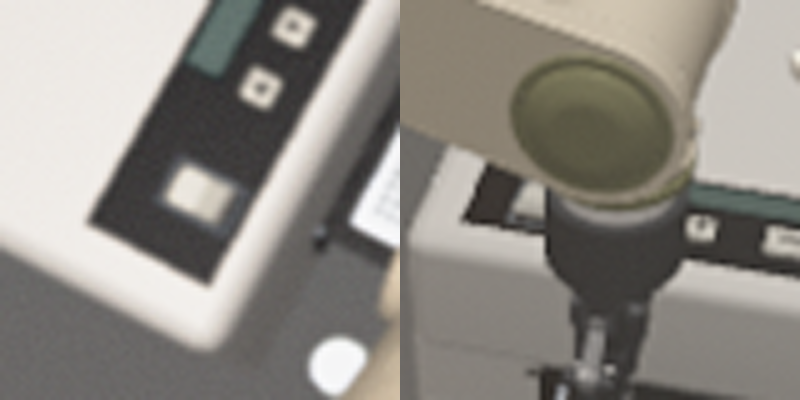

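The rocker's bright rear half now lies level, at crop (190,185). In the side view the tool is clear of the reader and ahead of the tab. I'll descend and tilt the gripper back 15° for clearance.

Call:
{"fn": "servo_tool", "kwargs": {
  "commands": [
    [1,[0,0,0.035],[0,0,0]],
    [1,[0,0,0.035],[0,0,0]],
    [1,[0,0,0.035],[0,0,0]],
    [1,[0,0,0.035],[0,0,0]],
    [1,[0,0,0.025],[0,0,0]],
    [1,[0,0,0.01],[0,0,0]],
    [1,[0,0,0],[-0.8,0,0]],
    [1,[0,0,0],[-0.8,0,0]],
    [1,[0,0,0],[-0.8,0,0]],
    [1,[0,0,0],[0,0,0]]
  ]
}}

```text
time_s: 5.13
eef_pos: [478.9, -110.6, 53.8]
ee_rot: [0.029, 0.227, 0.965, 0.123]
force: [-0.1, 0.0, 0.6]
grip_width: -0.005
grip_force: 0.0
```

```bash
python3 st.py
```

```text
t 5.1333 reader xyz [-358.5   -0.5   53.8] F [-0.1  0.   0.6] gw -0.005
[[-0.     0.968  0.252]
 [ 1.     0.    -0.001]
 [-0.001  0.252 -0.968]]
```

Call:
{"fn": "servo_tool", "kwargs": {
  "commands": [
    [1,[0,0.0087,0.0064],[0,0,0]],
    [1,[0,0.0078,0.002],[0,0,0]],
    [1,[0,0.0058,0.0015],[0,0,0]],
    [1,[0,0.0058,0.0015],[0,0,0]],
    [1,[0,0.0058,0.0015],[0,0,0]],
    [1,[0,0.0058,0.0015],[0,0,0]],
    [1,[0,0.0058,0.0015],[0,0,0]],
    [1,[0,0.0058,0.0015],[0,0,0]]
  ]
}}

```text
time_s: 5.8
eef_pos: [503.1, -61.0, 49.3]
ee_rot: [0.029, 0.227, 0.966, 0.122]
force: [-2.8, -2.6, 1.9]
grip_width: -0.0
grip_force: 1.4
```

```bash
python3 st.py
```

```text
t 5.8 reader xyz [-303.3    0.    49.3] F [-2.8 -2.6  1.9] gw -0.0
[[-0.001  0.969  0.248]
 [ 1.     0.001  0.   ]
 [ 0.     0.248 -0.969]]
```

Contact made at about 4 N, and the tab is sliding. I'll continue.

Call:
{"fn": "servo_tool", "kwargs": {
  "commands": [
    [1,[0,0.0072,0.0019],[0,0,0]],
    [1,[0,0.0072,0.0019],[0,0,0]],
    [1,[0,0.0072,0.0019],[0,0,0]],
    [1,[0,0.0072,0.0019],[0,0,0]],
    [1,[0,0.0072,0.0019],[0,0,0]],
    [1,[0,0.0072,0.0019],[0,0,0]],
    [1,[0,0.0072,0.0019],[0,0,0]],
    [1,[0,0.0072,0.0019],[0,0,0]],
    [1,[0,0.0039,0.001],[0,0,0]],
    [1,[0,0.0039,0.001],[0,0,0]]
  ]
}}

```text
time_s: 6.63
eef_pos: [533.4, -0.6, 48.8]
ee_rot: [0.029, 0.227, 0.966, 0.122]
force: [-0.2, -1.6, 1.6]
grip_width: -0.002
grip_force: 1.3
```

```bash
python3 st.py
```

```text
t 6.6333 reader xyz [-2.357e+02 -1.000e-01  4.880e+01] F [-0.2 -1.6  1.6] gw -0.002
[[-0.001  0.969  0.249]
 [ 1.     0.001 -0.   ]
 [-0.     0.249 -0.969]]
```

Call:
{"fn": "servo_tool", "kwargs": {
  "commands": [
    [1,[0,0.0029,0.00075],[0,0,0]],
    [1,[0,0.0029,0.00075],[0,0,0]],
    [1,[0,0.0029,0.00075],[0,0,0]],
    [1,[0,0.0019,0.0005],[0,0,0]],
    [1,[0,0,0],[0,0,0]]
  ]
}}

```text
time_s: 7.05
eef_pos: [537.6, 7.8, 48.8]
ee_rot: [0.028, 0.227, 0.966, 0.121]
force: [-6.2, -10.2, 5.2]
grip_width: -0.001
grip_force: 6.2
```

```bash
python3 st.py
```

```text
t 7.05 reader xyz [-2.264e+02 -2.000e-01  4.880e+01] F [ -6.2 -10.2   5.2] gw -0.001
[[-0.002  0.969  0.246]
 [ 1.     0.002  0.   ]
 [-0.     0.246 -0.969]]
```

Call:
{"fn": "servo_tool", "kwargs": {
  "commands": [
    [1,[0,0.0019,0.0005],[0,0,0]],
    [1,[0,0,0],[0,0,0]],
    [1,[0,0,0],[0,0,0]]
  ]
}}

```text
time_s: 7.3
eef_pos: [537.8, 8.1, 48.8]
ee_rot: [0.028, 0.227, 0.966, 0.12]
force: [-13.7, -20.9, 9.0]
grip_width: 0.002
grip_force: 12.8
```

```bash
python3 st.py
```

```text
t 7.3 reader xyz [-2.26e+02 -2.00e-01  4.88e+01] F [-13.7 -20.9   9. ] gw 0.002
[[-0.002  0.97   0.244]
 [ 1.     0.002  0.   ]
 [-0.     0.244 -0.97 ]]
```

The carrier is home: 25 N with no movement. Next I'll back off, straighten and lift.

Call:
{"fn": "servo_tool", "kwargs": {
  "commands": [
    [1,[0,-0.0194,-0.005],[0,0,0]],
    [1,[0,-0.034,-0.009],[0,0,0]],
    [1,[0,-0.034,-0.009],[0,0,0]],
    [1,[0,-0.0194,-0.005],[0.8,0,0]],
    [1,[0,0,0],[0.8,0,0]],
    [1,[0,0,-0.03],[0.75,0,0]],
    [1,[0,0,-0.04],[0,0,0]],
    [1,[0,0,-0.04],[0,0,0]],
    [1,[0,0,-0.04],[0,0,0]],
    [1,[0,0,-0.03],[0,0,0]]
  ]
}}

```text
time_s: 8.13
eef_pos: [488.1, -90.8, 232.4]
ee_rot: [0.002, 0.229, 0.973, 0.003]
force: [0.4, 0.1, 0.6]
grip_width: -0.003
grip_force: 0.0
```

```bash
python3 st.py
python3 - <<'E'
from h import *
o=[]
for n,(u,v) in dict(top=(200,110),side=(280,110)).items():
    c=capture(n); o.append(cv2.resize(c["pixels"][v:v+100,u:u+100,::-1],None,fx=4,fy=4,interpolation=cv2.INTER_CUBIC))
cv2.imwrite("pics/near3.png",np.hstack(o))
E
```

```text
t 8.1333 reader xyz [-336.7    0.   232.4] F [0.4 0.1 0.6] gw -0.003
[[-0.001  1.     0.006]
 [ 1.     0.001 -0.002]
 [-0.002  0.006 -1.   ]]
```

View pics/near3.png

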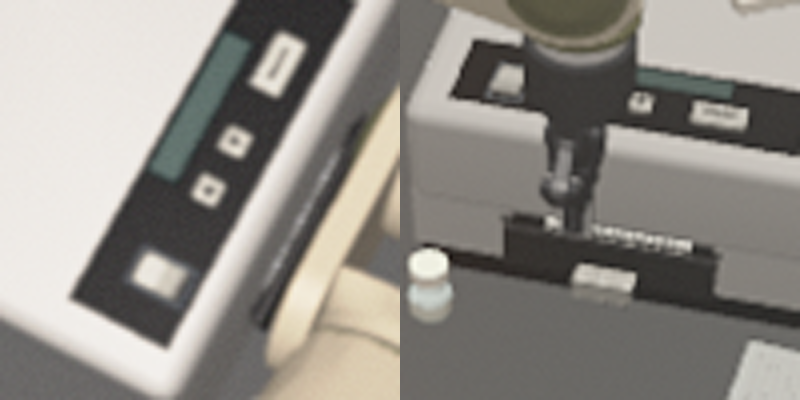

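Run:
```python
from fit import *
p=np.load("p.npy")
for x in(-216,-226):
  print([((px(S,W(p,(x,y,z)))-[280,110])*4+[400,0]).round() for y,z in((-25,62),(25,62),(-25,40),(25,40))])
```

```text
[array([628., 289.]), array([569., 279.]), array([627., 307.]), array([569., 297.])]
[array([626., 298.]), array([567., 287.]), array([624., 316.]), array([566., 305.])]
```

Call:
{"fn": "servo_tool", "kwargs": {
  "commands": [
    [1,[-0.0095,0.026,0],[0,0,0]],
    [1,[-0.0095,0.026,0],[0,0,0]],
    [1,[-0.0095,0.026,0],[0,0,0]],
    [1,[-0.0095,0.026,0],[0,0,0]],
    [1,[-0.0095,0.026,0],[0,0,0]],
    [1,[-0.0095,0.026,0],[0,0,0]],
    [1,[-0.0095,0.026,0],[0,0,0]],
    [1,[-0.0095,0.026,0],[0,0,0]],
    [1,[0,0,0.01],[0,0,0]],
    [1,[0,0,0],[0,0,0]]
  ]
}}

```text
time_s: 9.07
eef_pos: [648.2, 62.3, 216.5]
ee_rot: [-0.002, 0.228, 0.974, 0.002]
force: [0.3, -0.4, -1.2]
grip_width: 0.001
grip_force: 0.0
```

```bash
python3 st.py
```

```text
t 9.0667 reader xyz [-128.2  -74.8  216.5] F [ 0.3 -0.4 -1.2] gw 0.001
[[-0.003  1.     0.003]
 [ 1.     0.003  0.005]
 [ 0.005  0.003 -1.   ]]
```

The tab is at its home position, and the tip is centred over the start key. I'll press it.

Call:
{"fn": "servo_tool", "kwargs": {
  "commands": [
    [1,[0,-0.001,0.01],[0,0,0]],
    [1,[0,0,0.01],[0,0,0]],
    [1,[0,0,0.004],[0,0,0]],
    [1,[0,0,0.002],[0,0,0]],
    [1,[0,0,0.0015],[0,0,0]],
    [1,[0,0,0.0015],[0,0,0]],
    [1,[0,0,0.001],[0,0,0]],
    [1,[0,0,0],[0,0,0]],
    [1,[0,0,0],[0,0,0]]
  ]
}}

```text
time_s: 9.82
eef_pos: [648.6, 60.2, 190.8]
ee_rot: [0.001, 0.229, 0.973, 0.002]
force: [-1.0, -0.9, 1.2]
grip_width: 0.003
grip_force: 1.0
```

```bash
python3 st.py
```

```text
t 9.8167 reader xyz [-129.9  -76.1  190.8] F [-1.  -0.9  1.2] gw 0.003
[[-0.001  1.     0.005]
 [ 1.     0.001 -0.001]
 [-0.001  0.005 -1.   ]]
```

Call:
{"fn": "servo_tool", "kwargs": {
  "commands": [
    [1,[0,0,0.0015],[0,0,0]],
    [1,[0,0,0.0015],[0,0,0]],
    [1,[0,0,0.001],[0,0,0]],
    [1,[0,0,0],[0,0,0]],
    [1,[0,0,0],[0,0,0]]
  ]
}}

```text
time_s: 10.23
eef_pos: [648.7, 60.3, 187.9]
ee_rot: [0.002, 0.229, 0.973, 0.003]
force: [-4.2, -1.7, 11.3]
grip_width: -0.002
grip_force: 5.5
```

```bash
python3 st.py
```

```text
t 10.2333 reader xyz [-129.8  -76.1  187.9] F [-4.2 -1.7 11.3] gw -0.002
[[-0.001  1.     0.006]
 [ 1.     0.001 -0.002]
 [-0.002  0.006 -1.   ]]
```

The key has bottomed: 11 N at 188 mm. I'll hold a moment, then lift clear.

Call:
{"fn": "servo_tool", "kwargs": {
  "commands": [
    [1,[0,0,0.001],[0,0,0]],
    [1,[0,0,0],[0,0,0]],
    [1,[0,0,-0.01],[0,0,0]],
    [1,[0,0,-0.03],[0,0,0]],
    [1,[0,0,-0.03],[0,0,0]],
    [1,[0,-0.035,-0.01],[0,0,0]],
    [1,[0,-0.035,0],[0,0,0]],
    [1,[0,-0.035,0],[0,0,0]],
    [1,[0,-0.035,0],[0,0,0]],
    [1,[0,0,0],[0,0,0]]
  ]
}}

```text
time_s: 11.07
eef_pos: [584.1, -69.7, 264.6]
ee_rot: [0.0, 0.231, 0.973, 0.002]
force: [0.8, 0.8, 0.7]
grip_width: -0.004
grip_force: 0.0
```

```bash
python3 st.py
python3 - <<'E'
from h import *
o=[]
for n,(u,v) in dict(top=(200,70),side=(280,80)).items():
    c=capture(n); o.append(cv2.resize(c["pixels"][v:v+130,u:u+130,::-1],None,fx=3,fy=3,interpolation=cv2.INTER_CUBIC))
cv2.imwrite("pics/end.png",np.hstack(o))
E
```

```text
t 11.0667 reader xyz [-274.9  -76.4  264.6] F [0.8 0.8 0.7] gw -0.004
[[ 0.003  1.     0.004]
 [ 1.    -0.003  0.   ]
 [ 0.     0.004 -1.   ]]
```

View pics/end.png

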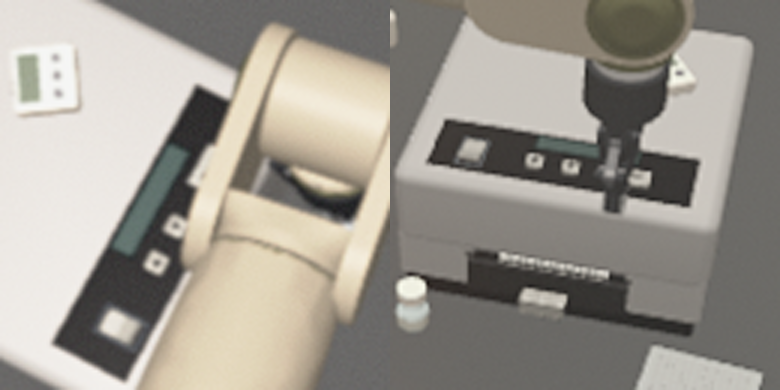

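The rocker is on, and the jar and lid are undisturbed. A white strip shows above the bezel at (555,268), so I'll check that the carrier is really home.

Run:
```python
from fit import *
p=np.load("p.npy"); c=capture("side")
cv2.imwrite("pics/end2.png",cv2.resize(c["pixels"][145:195,300:370,::-1],None,fx=10,fy=10,interpolation=cv2.INTER_CUBIC))
k=np.cos(p[2]),np.sin(p[2])
for u in(320,330,334,345):
  for v in range(160,186,2):
    q=w(c,u,v); d=q[:2]-p[:2]; print(u,v,np.round([k[0]*d[0]+k[1]*d[1],-k[1]*d[0]+k[0]*d[1],q[2]]).astype(int),end=" | ")
  print()
for x in(-188,-198,-208): print(x,[((px(c,W(p,(x,y,80)))-[300,145])*10).round() for y in(-92,92)])
```

```text
320 160 [-180   43  115] | 320 162 [-178   43  104] | 320 164 [-175   43   92] | 320 166 [-178   42   86] | 320 168 [-187   40   86] | 320 170 [-186   40   75] | 320 172 [-189   39   69] | 320 174 [-184   40   54] | 320 176 [-181   41   41] | 320 178 [-161   45   11] | 320 180 [-169   43    9] | 320 182 [-175   42    5] | 320 184 [-183   40    4] | 
330 160 [-181    9  123] | 330 162 [-176    9  110] | 330 164 [-178    9  103] | 330 166 [-174    9   90] | 330 168 [-178    8   85] | 330 170 [-184    7   81] | 330 172 [-182    7   70] | 330 174 [-189    5   67] | 330 176 [-181    6   50] | 330 178 [-193    4   52] | 330 180 [-216   -1   67] | 330 182 [-215   -1   56] | 330 184 [-216   -2   48] | 
334 160 [-178   -4  124] | 334 162 [-1227  -183  1111] | 334 164 [-181   -5  109] | 334 166 [-176   -5   95] | 334 168 [-177   -5   87] | 334 170 [-183   -7   84] | 334 172 [-186   -8   77] | 334 174 [-190   -9   71] | 334 176 [-188   -9   60] | 334 178 [-195  -11   58] | 334 180 [-211  -14   66] | 334 182 [-213  -14   58] | 334 184 [-212  -15   47] | 
345 160 [-182  -41  136] | 345 162 [-179  -41  125] | 345 164 [-177  -41  113] | 345 166 [-179  -42  107] | 345 168 [-172  -42   91] | 345 170 [-180  -44   90] | 345 172 [-182  -44   82] | 345 174 [-184  -45   75] | 345 176 [-186  -46   68] | 345 178 [-185  -47   58] | 345 180 [-187  -47   50] | 345 182 [-169  -46   22] | 345 184 [-165  -46    7] | 
-188 [array([587., 312.]), array([ 50., 217.])]
-198 [array([582., 333.]), array([ 43., 237.])]
-208 [array([577., 354.]), array([ 35., 257.])]
```

View pics/end2.png

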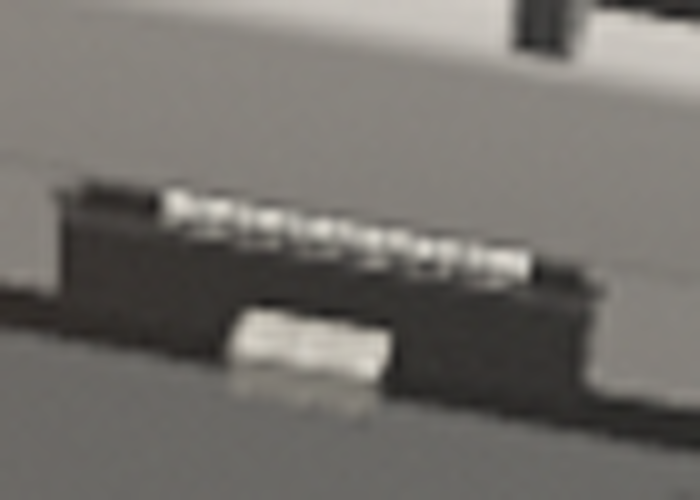

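The depth readings put the bezel at about x = -188 and the tab face at about -215, so the carrier is home. The white strip is the plate seen through the slot gap above the bezel.

```bash
python3 -c "
from rig import *
print(finish_job())"
```

```text
the job is handed in; nothing more can be done
None
```

The job is handed in: the rocker was pressed on, the carrier pushed home and the start key pressed right down, in about 11 s of robot time; no verdict came back, but my last pictures show the rocker on, the carrier home, and the jar and lid apparently undisturbed.

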